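# Lay out the dashboard parts for refitting

### The arm

A 6-joint arm with a two-finger parallel gripper is mounted at the origin on the work surface. World frame = base frame: x ahead of the robot, y to its left, z up, the work surface at z = 0. Lengths are in mm, angles in rad, forces in N, time in s.
With the tool pointing down it reaches from about 350 to 975 mm from the base axis. Payload 7.1 kg.
Tool frame: the origin (TCP) lies midway between the tips of the shut fingers; the grasp point (between the pads) lies 19 mm behind it (ctrl.grip_point_offset is the distance from the TCP to the grasp point, in mm); z points along the fingers, y is the line along which they close (so a half turn about z gives the same grasp; the last joint's range is limited). The gripper opens to 88 mm and grips with 3 to 60 N. Pads are 20 mm wide; open, the fingers measure 115 mm over their backs; the gripper's body (75 mm by 178 mm) begins 61 mm behind the grasp point.
Start: joints at [1.31, 0.423, 1.63, -0, 1.089, -0.019], TCP at [149.625, 606.809, 222.675] pointing down, gripper open.
Joint ranges: [-3, 3], [-0.9, 2.11], [0.09, 2.58], [-1.31, 4.45], [0.11, 2.69], [-2.54, 2.54]. Speed limits (rad/s): [2.39, 2.39, 3.01, 3.14, 3.14, 3.14].

### API

Orientations are given as a rotation vector (axis times angle).
In Python, from workcell import get_obs, optics, close_job, spotter, ctrl gives the robot as it stands. The module is installed in compiled form; this text tells all that it offers.
- The arm moves only by the tool move_arm, never from a script. Its argument "rows" is a list of rows, each a list of 5 numbers: the shift along the tool's x, y, z in cm, then the turn about the tool's z in degrees, then the opening in per cent of the stroke, from 0 (shut) to 100 (fully open). A call has 1 to 10 rows; each row shifts and turns the commanded pose from where the row before left it, along the tool's axes as they then stand; what a row does not reach is not made up. A row lasts 1/8 s, in which the tool goes at most 62.5 mm and 10.7 degrees, less where a joint would pass 70% of its speed; a pose out of reach is approached as far as the arm can. A call with a gripper value outside its range is refused whole. The fingers move at their own pace and stop on an object; the grip force is fixed at half the most. Time passes only in rows, so rows that do not move let the fingers close. It gives the time, the measured TCP pose, the force, the opening and the grip force at its end, in the units of the state.
- get_obs(): the state, without advancing time (a new reading comes with each control period).
- optics.get_image(name): name is "side" or "top" or "wrist"; returns the picture (400x640x3 uint8, blue, green, red); there is no depth.
- optics.calibration(name): a dict with "camera_matrix" (3x3 intrinsics, pixels), "xyz" and "orientation" of the camera in the world. Camera axes: x right, y down, z forward; pixel columns grow to the right and rows downward; lengths in mm; the calibration is good to about 2 mm. A picture is of the moment at which its call begins: read the wrist's pose just before it. calibration takes no time and is no camera call; for the wrist camera it gives the pose at the moment of the call.
- close_job(): hands the job in; it is judged then, once.
Trained networks look in the newest picture that a camera, given by its name, has taken for a name from the list of things; names that differ only in an ending like _2 or _b are one class to them, and where a whole thing is asked for, a point or a joint stands for the part that bears it (a point fixed in the world has none). Each returns a list of dicts, best first, with "conf" (0 to 1); they miss things now and then, are a little off and sometimes report something else, mostly with a low value. They report only what shows in the picture. A call takes as long as a camera call. They do not tell look-alikes from the thing itself.
- spotter.find_in(camera, label): "point" ([column, row] in pixels, amid what is visible of it).
- spotter.regions_of(camera, label): "region" (400x640 bool, what is visible of it) and "point" ([column, row] in pixels, amid what is visible of it).
The state is a dict: "t": time; "qpos": joint angles; "qvel": joint speeds; "joint_torque": joint torques, N m; "ee_pos": TCP position; "orientation": TCP orientation; "ft_force": force on the tool from outside, world axes, zero at the start; "moment": the same for the moment, N m; "width": finger opening in mm; "grasp_force": force on a finger pad.
Only numpy, scipy, OpenCV 4.12 (cv2) and the standard library are available. Lean on these libraries where they do the work, as an engineer would, in place of code of your own. Each camera call takes 0.05 s, during which the arm holds its last target. There are 200 camera calls.

### The job

Lay out the small dashboard parts for refitting: put the carton flat on the middle of the rubber pad next to the round loudspeaker, its long sides along the pad's long sides, and set the gauge face up on the middle of the carton's top. Stand the lighter upright on the middle of the other pad, the one next to the radio, and stand the switch, stem up, on the blanket exactly midway between the two pads' centres. Never let the gauge tip over.

Things in the scene. Friction and masses are not known exactly. Their poses are not given: they have to be found in the camera images.
- carton_mid (a point): Small plain cardboard carton, closed, 95 mm long (its x) by 56 mm wide (its y) by 36 mm high (z up). Loose, about 0.2 kg. The point is its centre, 18 mm above its underside. It starts flat on the blue blanket, whose top is the level layer everything lies on, 3 mm above the work surface.
- gauge_mid (a point): Round dashboard gauge: a bright steel can 52 mm in diameter and 38 mm high, with a white dial face and needle on top (z up, out of the dial). Loose, about 0.16 kg. The point is its centre, 19 mm above its underside. It starts face up on the blanket.
- lighter_mid (a point): Dashboard cigar lighter standing on end: a slim steel barrel 28 mm in diameter and 40 mm high, a 31 mm flange above it (3 mm thick) and a black button 22 mm in diameter on top; 56 mm high in all. Loose, about 0.09 kg. The point is on its axis, 28 mm above its underside; z is up along the axis.
- switch_mid (a point): Headlamp switch: a black block 46 mm long (its x) by 28 mm wide (its y) by 32 mm high with a brass strip round its foot and, on the middle of its top, a thin upright metal stem (12 mm then 7 mm in diameter) that ends 48 mm above the underside. Loose, about 0.1 kg. The point is on the stem's axis over the block's centre, 24 mm above its underside; z is up.
- pad_a: One of two like pads of dark red ribbed rubber, fixed on the blanket: 130 mm long (its y) by 85 mm wide (its x) by 4 mm thick, so its top is 7 mm above the work surface. Origin at the middle of its underside. Always the left pad as the robot sees it. The line through the two pads' centres is this pad's y axis, and the centres lie 340 mm apart.
- pad_b: The other, like pad (130 mm along its y, 85 mm along its x, 4 mm thick, fixed), always the right one as the robot sees it. Origin at the middle of its underside. It may be turned a little against pad_a.
- speaker: Flat round loudspeaker, 130 mm in diameter and 22 mm high (30 mm at the hump in its middle), black cone up, fixed. It lies just outside one of the two pads, left or right by chance (centres 0.15 to 0.3 m from that pad's, over 0.45 m from the other's). Origin at the middle of its underside.
- radio: Car radio: a bright metal box 160 mm wide (its y) by 130 mm deep (its x) by 50 mm high with two shaft knobs at its front (-x), reaching 91 mm from its centre, fixed. It lies just outside the other pad. Origin at the middle of its underside.
Things that resemble listed ones, but are neither listed nor needed, are in the scene too. Leave any red look-alike of the part that bears lighter_mid alone.

How it is judged:
By the outcome, as a careful person would: the job done as asked, in the order asked, and still so for the second after the job is handed in, with the robot touching nothing.
It also fails if it takes over 99 s, if anything falls off the work surface, if the arm or the gripper's body presses on something with over 40 N, if the wrist force passes 120 N, or if a joint passes its speed limit or range.

## Working session

There is one attempt and no reset: what is moved stays moved. The work goes in short steps, Python scripts to look and compute and a tool call to move; the robot and the scene stay as the last step left them, time stands still between calls to the robot, and variables do not carry over. Pictures are saved under pics/ and viewed, at most 14 in all, crops included, and the job is handed in when it is done.

Besides the shell and the picture viewer there is one more tool, called after ">>>" in YAML: its name, and indented under it one key for each argument. move_arm: Moves the arm, as the interface text tells. Its arguments: {"type":"object","properties":{"rows":{"type":"array","items":{"type":"array","items":{"type":"number"}}}},"required":["rows"]}

```bash
mkdir -p pics
cat > h.py <<'E'
import numpy as np, cv2
from scipy.spatial.transform import Rotation as R
from workcell import get_obs, optics, close_job, spotter, ctrl
def cal(n):
    c=optics.calibration(n); o=np.array(c["orientation"],float)
    M=R.from_rotvec(o).as_matrix() if o.shape==(3,) else o
    return np.array(c["camera_matrix"]),np.array(c["xyz"],float),M
def ray(n,p,C=None):
    K,x,M=C or cal(n); d=M@np.linalg.solve(K,[p[0],p[1],1.]); return x,d/np.linalg.norm(d)
def at_z(n,p,z,C=None):
    x,d=ray(n,p,C); return x+d*(z-x[2])/d[2]
def tri(rays):
    A=sum(np.eye(3)-np.outer(d,d) for x,d in rays); b=sum((np.eye(3)-np.outer(d,d))@x for x,d in rays)
    p=np.linalg.solve(A,b); return p,max(np.linalg.norm(np.cross(p-x,d)) for x,d in rays)
def proj(n,P,C=None):
    K,x,M=C or cal(n); q=K@(M.T@(np.array(P,float)-x)); return q[:2]/q[2]
E
python3 - <<'E'
from h import *
np.set_printoptions(precision=1,suppress=True)
for n in ("top","side"):
    im=optics.get_image(n); cv2.imwrite(f"pics/{n}0.png",im); print(n,cal(n)[1],cal(n)[2][:,2],cal(n)[0][0])
    for l in ("carton_mid","gauge_mid","lighter_mid","switch_mid","pad_a","speaker","radio"):
        print(l,[(np.round(d["point"]),round(d["conf"],2), at_z(n,d["point"],20)[:2]) for d in spotter.find_in(n,l)])
o=get_obs();print(o["t"],o["ee_pos"],R.from_rotvec(o["orientation"]).as_matrix(),o["width"],ctrl.grip_point_offset,cal("wrist")[1:],cal("wrist")[0][0])
E
```

```text
top [ 363.5  -16.1 1248.5] [ 0.2  0.  -1. ] [507.8   0.  320.2]
carton_mid [(array([430., 295.]), 0.73, array([ 435., -274.]))]
gauge_mid [(array([204., 261.]), 0.92, array([428.1, 273.2]))]
lighter_mid [(array([433., 146.]), 0.64, array([ 803.7, -238.7]))]
switch_mid [(array([287., 264.]), 0.63, array([452. ,  74.5]))]
pad_a [(array([392., 224.]), 0.89, array([ 589.2, -162.3])), (array([260., 196.]), 0.74, array([608.1, 170.5]))]
speaker [(array([482., 233.]), 0.57, array([ 603.1, -384. ]))]
radio [(array([166., 188.]), 0.67, array([591.1, 402.2])), (array([429., 294.]), 0.5, array([ 437.4, -271.1]))]
side [528.8 547.5 730.3] [ 0.1 -0.6 -0.8] [392.4   0.  320.7]
carton_mid [(array([398., 149.]), 0.64, array([ 449. , -265.8])), (array([308., 291.]), 0.3, array([612.9, 185.2]))]
gauge_mid [(array([400., 354.]), 0.89, array([428.2, 281.2]))]
lighter_mid [(array([399., 222.]), 0.78, array([438.6, -16.8])), (array([400., 197.]), 0.75, array([440.3, -92.2])), (array([272., 142.]), 0.69, array([ 791.2, -241.1]))]
switch_mid [(array([393., 258.]), 0.81, array([449. ,  80.9]))]
pad_a [(array([341., 176.]), 0.9, array([ 587.9, -142.3])), (array([308., 295.]), 0.61, array([611.9, 193. ]))]
speaker [(array([348., 116.]), 0.74, array([ 599.2, -385.4]))]
radio [(array([298., 376.]), 0.81, array([600.9, 347.1]))]
0.8 [149.6 606.8 222.7] [[-1.   0.2 -0. ]
 [ 0.2  1.   0. ]
 [ 0.   0.  -1. ]] 88.09216579002111 18.700000000000003 (array([ 84.8, 622.6, 384.1]), array([[ 0.2,  0.9,  0.2],
       [ 1. , -0.2, -0.1],
       [-0. ,  0.2, -1. ]])) [328.5   0.  322.5]
```

View pics/top0.png

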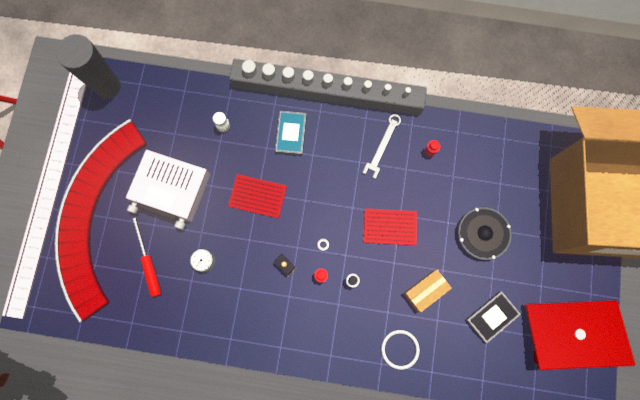

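View pics/side0.png

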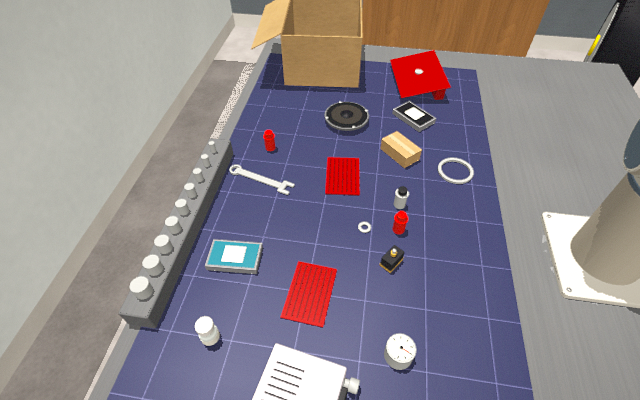

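The lighter could be one of three parts: the steel barrel with a black button at top (352,281) / side (401,197), or the red ones at top (321,276) and (433,148). The steel one fits the description and the red ones are look-alikes. The speaker (484,234) is beside the right pad (390,227), so pad_b gets the carton. The radio (167,187) is beside the left pad (258,196), so pad_a gets the lighter. Gauge is at (202,261), switch at (285,265) and carton at (428,291). Next I'll bring the wrist camera over them.

```bash
cat >> h.py <<'E'
def yaw():  # of tool x rel. to world -x, seen so that tool +turn is positive
    M=R.from_rotvec(get_obs()["orientation"]).as_matrix(); return np.degrees(np.arctan2(M[1,1],M[0,1])) # dir of tool y in world
def to(x,y,z,ydir=None):
    """delta to TCP (mm) in tool axes cm and turn deg (tool y to point along world angle ydir, mod 180)"""
    o=get_obs(); M=R.from_rotvec(o["orientation"]).as_matrix()
    d=M.T@(np.array([x,y,z])-o["ee_pos"])/10
    t=0 if ydir is None else -((ydir-yaw()+90)%180-90)
    print("tool d cm",d.round(2),"turn",round(t,2),"ydir",round(yaw(),2),"t",o["t"],"q6",round(o["qpos"][5],2))
E
python3 -c "
from h import *
to(450,250,230,90)"
```

```text
tool d cm [-37.71 -27.45  -0.73] turn -13.85 ydir 76.15 t 0.8 q6 -0.02
```

>>> move_arm:
  rows:
    - [-4.2,-3,0,0,100]
    - [-4.2,-3,0,0,100]
    - [-4.2,-3,0,0,100]
    - [-4.2,-3,0,0,100]
    - [-4.2,-3,0,0,100]
    - [-4.2,-3,0,0,100]
    - [-4.2,-3,0,0,100]
    - [-4.2,-3,0,0,100]
    - [-4.1,-3.4,0,-7,100]
    - [0,0,0,-6.85,100]

```text
t: 2.05
ee_pos: [452.0, 247.9, 222.9]
orientation: [0.001, 3.141, -0.0]
ft_force: [0.1, 0.9, -0.4]
width: 87.3
grasp_force: 0.0
```

```bash
cat > look.py <<'E'
import sys,pickle
from h import *
k=sys.argv[1]; C=cal("wrist"); im=optics.get_image("wrist"); cv2.imwrite(f"pics/w{k}.png",im)
res={}
for l in ("carton_mid","gauge_mid","lighter_mid","switch_mid","pad_a"):
    r=spotter.regions_of("wrist",l); res[l]=r
    print(l,[(np.round(d["point"]),round(d["conf"],2),int(d["region"].sum()),at_z("wrist",d["point"],20,C)[:2].round()) for d in r])
pickle.dump((C,im,res),open(f"w{k}.pkl","wb")); o=get_obs(); print(o["t"],np.round(o["ee_pos"],1))
to(450,0,230,90)
E
python3 look.py 1
```

```text
carton_mid []
gauge_mid [(array([348., 158.]), 0.56, 1957, array([433., 276.]))]
lighter_mid [(array([ 85., 166.]), 0.91, 1346, array([443., -18.])), (array([ 21., 166.]), 0.72, 1270, array([442., -90.]))]
switch_mid [(array([171., 176.]), 0.77, 1651, array([453.,  77.])), (array([349., 156.]), 0.2, 1964, array([431., 276.]))]
pad_a [(array([280., 274.]), 0.9, 2148, array([575., 196.])), (array([ 22., 245.]), 0.77, 408, array([ 537., -110.]))]
2.35 [449.7 251.  222.7]
tool d cm [ -0.05 -25.1   -0.73] turn -0.05 ydir 89.95 t 2.35 q6 -1.08
```

>>> move_arm:
  rows:
    - [0,-3.6,0,0,100]
    - [0,-3.6,0,0,100]
    - [0,-3.6,0,0,100]
    - [0,-3.6,0,0,100]
    - [0,-3.6,0,0,100]
    - [0,-3.6,0,0,100]
    - [0,-3.5,0,0,100]

```text
t: 3.22
ee_pos: [450.0, -0.9, 222.9]
orientation: [-0.0, 3.141, -0.0]
ft_force: [-0.0, 0.6, 0.3]
width: 87.7
grasp_force: 0.0
```

```bash
python3 look.py 2
```

```text
carton_mid [(array([ 83., 172.]), 0.88, 6313, array([ 447., -270.]))]
gauge_mid [(array([578., 158.]), 0.82, 2942, array([431., 282.]))]
lighter_mid [(array([315., 169.]), 0.94, 704, array([444., -10.])), (array([  5., 249.]), 0.46, 75, array([ 541., -380.]))]
switch_mid [(array([395., 176.]), 0.86, 1292, array([451.,  80.]))]
pad_a [(array([172., 264.]), 0.7, 1491, array([ 560., -183.])), (array([486., 276.]), 0.54, 337, array([576., 198.]))]
3.525 [4.500e+02 4.000e-01 2.227e+02]
tool d cm [ 0.   -0.04 -0.73] turn 0.03 ydir 90.03 t 3.525 q6 -1.6
```

View pics/w2.png

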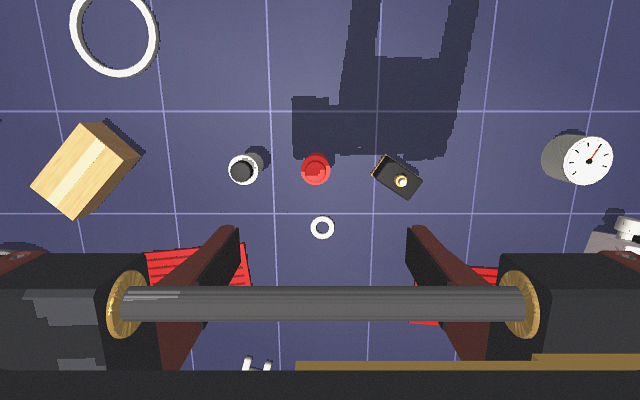

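>>> move_arm:
  rows:
    - [0,-3.6,0,0,100]
    - [0,-3.6,0,0,100]
    - [0,-3.6,0,0,100]
    - [0,-3.6,0,0,100]
    - [0,-3.6,0,0,100]
    - [0,-3.6,0,0,100]
    - [0,-3.5,0,0,100]

```text
t: 4.4
ee_pos: [450.6, -251.5, 222.7]
orientation: [-0.002, 3.141, 0.0]
ft_force: [0.4, 0.3, -0.2]
width: 87.7
grasp_force: 0.0
```

```bash
python3 look.py 3
```

```text
carton_mid [(array([310., 170.]), 0.8, 4745, array([ 445., -266.]))]
gauge_mid []
lighter_mid [(array([545., 170.]), 0.73, 1278, array([445.,  -2.])), (array([479., 168.]), 0.62, 1044, array([443., -77.]))]
switch_mid [(array([615., 175.]), 0.83, 1621, array([451.,  77.]))]
pad_a [(array([376., 268.]), 0.59, 2385, array([ 565., -188.]))]
4.7 [ 450.1 -250.1  222.5]
tool d cm [-2.000e-02  2.501e+01 -7.400e-01] turn 0.06 ydir 90.06 t 4.7 q6 -2.1
```

View pics/w3.png

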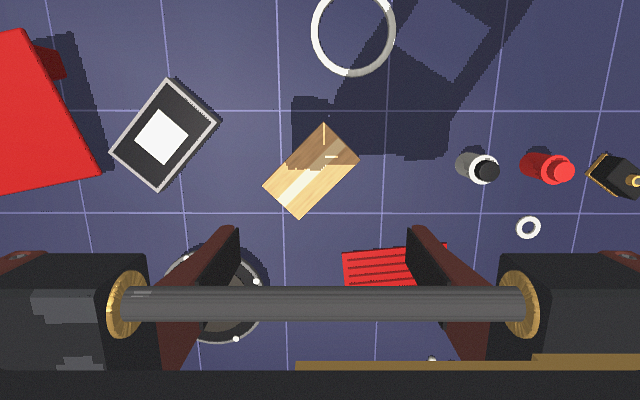

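View 2 shows the carton (83,172), steel lighter (243,168), red look-alike (315,169), switch (395,176) and gauge (580,160). View 3 shows the carton (310,170), steel lighter with black button (480,168) and red one (547,168). The gripper hides the pads, so I'll look from above them.

>>> move_arm:
  rows:
    - [-3.75,2.1,0,0,100]
    - [-3.75,2.1,0,0,100]
    - [-3.75,2.1,0,0,100]
    - [-3.75,2.2,0,0,100]

```text
t: 5.2
ee_pos: [601.1, -164.0, 222.7]
orientation: [0.002, -3.141, -0.0]
ft_force: [-0.5, -0.5, 0.1]
width: 87.6
grasp_force: 0.0
```

```bash
python3 look.py 4
```

```text
carton_mid [(array([215.,  29.]), 0.61, 5561, array([ 452., -274.]))]
gauge_mid []
lighter_mid [(array([263., 337.]), 0.87, 714, array([ 812., -241.])), (array([407.,  14.]), 0.64, 1078, array([437., -80.])), (array([480.,  18.]), 0.56, 1326, array([441.,  -6.]))]
switch_mid [(array([564.,  30.]), 0.63, 2536, array([452.,  80.]))]
pad_a [(array([600., 185.]), 0.66, 5843, array([612., 150.])), (array([324., 156.]), 0.56, 8196, array([ 580., -162.]))]
5.5 [ 599.  -166.   222.5]
tool d cm [14.89 16.61 -0.73] turn 0.03 ydir 90.03 t 5.5 q6 -1.86
```

>>> move_arm:
  rows:
    - [0,3.4,-1.5,0,100]
    - [0,3.4,-1.5,0,100]
    - [0,3.4,-1.5,0,100]
    - [0,3.4,-1.5,0,100]
    - [0,3.4,-1.5,0,100]

```text
t: 6.12
ee_pos: [598.9, 3.7, 298.4]
orientation: [-0.002, -3.141, 0.0]
ft_force: [0.4, 0.5, -0.0]
width: 87.8
grasp_force: 0.0
```

```bash
python3 look.py 5
```

```text
carton_mid [(array([102.,  43.]), 0.95, 5342, array([ 447., -269.]))]
gauge_mid [(array([249.,  35.]), 0.73, 740, array([439., -87.])), (array([550.,  24.]), 0.68, 2515, array([427., 280.])), (array([204., 153.]), 0.47, 5875, array([ 583., -155.]))]
lighter_mid [(array([312.,  33.]), 0.87, 706, array([436.,  -9.])), (array([247.,  34.]), 0.59, 744, array([437., -89.]))]
switch_mid [(array([384.,  46.]), 0.58, 1193, array([451.,  79.])), (array([101.,  40.]), 0.32, 5347, array([ 444., -270.]))]
pad_a [(array([448., 173.]), 0.75, 5640, array([610., 174.])), (array([205., 153.]), 0.7, 5974, array([ 583., -154.]))]
6.425 [599.3   2.3 297.1]
tool d cm [14.92 -0.24  6.73] turn -0.06 ydir 89.94 t 6.425 q6 -1.59
```

>>> move_arm:
  rows:
    - [0,3.4,1.5,0,100]
    - [0,3.4,1.5,0,100]
    - [0,3.4,1.5,0,100]
    - [0,3.4,1.5,0,100]
    - [0,3.4,1.5,0,100]

```text
t: 7.05
ee_pos: [599.9, 172.9, 221.4]
orientation: [-0.003, -3.14, 0.001]
ft_force: [0.1, -0.8, 0.6]
width: 88.0
grasp_force: 0.0
```

```bash
python3 look.py 6
cat > fit.py <<'E'
from h import *
import pickle
from scipy.optimize import minimize, least_squares
np.set_printoptions(precision=1,suppress=True)
W={k:pickle.load(open(f"w{k}.pkl","rb")) for k in range(1,7)}
def red(im):
    h=cv2.cvtColor(im,cv2.COLOR_BGR2HSV); return (((h[...,0]<8)|(h[...,0]>172))&(h[...,1]>130)&(h[...,2]>60)).astype(np.uint8)
views={("w",k):(W[k][0],W[k][1]) for k in (4,5,6)}
for n in("top","side"): views[(n,0)]=(cal(n),cv2.imread(f"pics/{n}0.png"))
for nm,c0 in(("a",(605,175)),("b",(590,-162))):
    for key,(C,im) in views.items():
        p=proj(None,[*c0,7],C)
        if not(20<p[0]<620 and 20<p[1]<380): continue
        m=cv2.morphologyEx(red(im),cv2.MORPH_CLOSE,np.ones((7,7)))
        n,l,s,c=cv2.connectedComponentsWithStats(m); v=l[int(p[1])-3:int(p[1])+4,int(p[0])-3:int(p[0])+4].max()
        cn=max(cv2.findContours((l==v).astype(np.uint8),0,1)[0],key=cv2.contourArea)[:,0]+0.0
        g=np.array([at_z(None,q,7,C)[:2] for q in cn],np.float32)
        (x,y),(w,h),a=cv2.minAreaRect(g); print(nm,key,(round(x,1),round(y,1)),round(w,1),round(h,1),round(a,1),s[v][:4])
E
python3 fit.py
```

```text
carton_mid [(array([535., 170.]), 0.32, 23647, array([595., 409.]))]
gauge_mid [(array([425.,  15.]), 0.93, 1982, array([438., 275.]))]
lighter_mid [(array([137.,  16.]), 0.86, 1426, array([439., -13.])), (array([60., 18.]), 0.58, 1681, array([440., -90.]))]
switch_mid [(array([231.,  29.]), 0.96, 1696, array([450.,  80.]))]
pad_a [(array([ 45., 160.]), 0.96, 7034, array([ 582., -136.])), (array([332., 184.]), 0.68, 7836, array([610., 183.]))]
7.35 [600.3 172.  222.8]
tool d cm [ 15.01 -17.23  -0.71] turn -0.08 ydir 89.92 t 7.35 q6 -1.31
a ('w', 4) (611.4, 165.6) 109.1 85.5 85.8 [551 142  89  78]
a ('w', 5) (612.3, 178.8) 130.8 85.7 85.7 [399 139 102  67]
a ('w', 6) (612.4, 179.5) 130.0 85.6 85.6 [272 143 117  80]
a ('top', 0) (610.4, 178.5) 130.6 86.0 85.8 [228 174  59  44]
a ('side', 0) (611.5, 180.3) 130.6 86.3 85.9 [280 261  57  66]
b ('w', 4) (587.3, -159.7) 85.5 130.1 6.0 [266 118 120  85]
b ('w', 5) (587.3, -159.2) 85.4 131.0 6.1 [152 119 105  71]
b ('w', 6) (586.8, -153.6) 85.4 123.5 5.9 [  0 119 102  85]
b ('top', 0) (585.7, -159.5) 85.8 130.8 6.3 [363 209  54  36]
b ('side', 0) (586.2, -158.2) 85.6 132.7 5.4 [325 157  35  38]
```

View pics/w5.png

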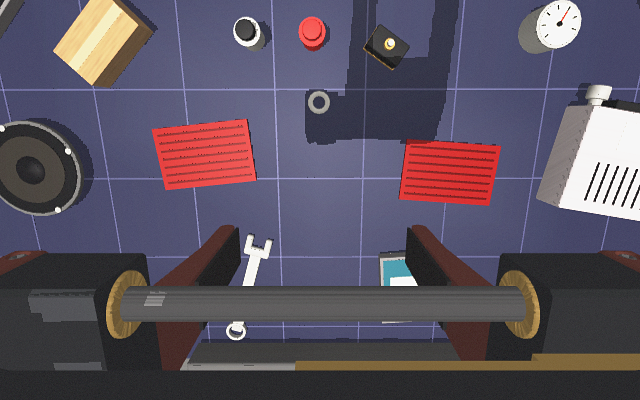

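Pads agree across all views: pad_a (612.2,179.2), long axis 85.8°; pad_b (587.2,−159.3), long axis 96°. They are 339.4 mm apart against the stated 340, and the sizes match. The midpoint is (599.7, 10.0). Now I'll fit the loose parts by silhouette, with height free.

```bash
cat > fit2.py <<'E'
from h import *
import pickle,sys
from scipy.optimize import minimize
np.set_printoptions(precision=1,suppress=True)
def box(l,w,z0,z1): return np.array([[a*l/2,b*w/2,z] for a in(-1,1) for b in(-1,1) for z in(z0,z1)])
def cyl(d,z0,z1): t=np.linspace(0,2*np.pi,32,endpoint=False); return np.array([[d/2*np.cos(u),d/2*np.sin(u),z] for u in t for z in(z0,z1)])
MOD={"carton_mid":[box(95,56,0,36)],"gauge_mid":[cyl(52,0,38)],"lighter_mid":[cyl(28,0,40),cyl(31,40,43),cyl(22,43,56)],"switch_mid":[box(46,28,0,32),cyl(12,32,40),cyl(7,40,48)]}
S=4
def draw(parts,p,C):
    m=np.zeros((400*S,640*S),np.uint8); c,s=np.cos(p[2]),np.sin(p[2]); M=np.array([[c,-s,0],[s,c,0],[0,0,1]])
    for q in parts:
        uv=np.array([proj(None,M@v+[p[0],p[1],p[3]],C) for v in q]); h=cv2.convexHull((uv*S+S/2).round().astype(np.int32)); cv2.fillConvexPoly(m,h,1)
    return m
def fit(lab,x0,y0,yaw0,views,z0=3.,free=True,rot=True):
    V=[]
    for C,res,src in views:
        for d in res[lab]:
            g=at_z(None,d["point"],20,C)[:2]; mk=d["region"].astype(np.uint8); ys,xs=np.nonzero(mk)
            if np.hypot(*(g-[x0,y0]))<30 and xs.min()>1 and xs.max()<638 and ys.min()>1 and ys.max()<398:
                V.append((C,cv2.resize(mk,None,fx=S,fy=S,interpolation=cv2.INTER_NEAREST),src)); break
    def ious(p): 
        out=[]
        for C,mk,_ in V:
            m=draw(MOD[lab],p,C); out.append((m&mk).sum()/(m|mk).sum())
        return np.array(out)
    f=lambda q:-ious([q[0],q[1],q[2]/30 if rot else 0,q[3] if free else z0]).mean()
    best=None
    for y in(np.radians(yaw0),) if rot else (0,):
        q0=np.array([x0,y0,y*30,z0]); sim=np.array([q0]+[q0+6*e for e in np.eye(4)])
        r=minimize(f,q0,method="Nelder-Mead",options=dict(initial_simplex=sim,xatol=.1,fatol=1e-4,maxfev=220)); best=r
    q=best.x; print(lab,"xy",q[:2],"yaw",np.degrees(q[2]/30).round(1),"z0",q[3].round(1),"iou",ious([q[0],q[1],q[2]/30 if rot else 0,q[3] if free else z0]).round(3),[v[2] for v in V])
if __name__=="__main__":
    Vs=[]
    for k in range(1,7):
        C,im,res=pickle.load(open(f"w{k}.pkl","rb")); Vs.append((C,res,k))
    fit("carton_mid",446,-268,40,Vs); fit("carton_mid",446,-268,-40,Vs)
    fit("gauge_mid",432,278,0,Vs,rot=False); fit("lighter_mid",442,-85,0,Vs,rot=False)
    fit("switch_mid",451,79,-30,Vs); fit("switch_mid",451,79,30,Vs)
E
python3 fit2.py
```

```text
carton_mid xy [ 445.  -265.2] yaw -45.0 z0 2.4 iou [1. 1.] [2, 3]
carton_mid xy [ 444.9 -265. ] yaw -45.0 z0 2.6 iou [1. 1.] [2, 3]
gauge_mid xy [431.7 277.6] yaw 11.3 z0 1.4 iou [1. 1.] [1, 2]
lighter_mid xy [440.  -84.6] yaw 13.2 z0 0.8 iou [0.9 0.9] [3, 5]
switch_mid xy [452.6  81.5] yaw 56.2 z0 0.9 iou [1.  0.9 1.  0.9] [1, 2, 5, 6]
switch_mid xy [452.6  81.4] yaw 56.3 z0 0.9 iou [1.  0.9 1.  0.9] [1, 2, 5, 6]
```

>>> move_arm:
  rows:
    - [1.55,-4.37,0,0,100]
    - [1.55,-4.37,0,0,100]
    - [1.55,-4.37,0,0,100]
    - [1.55,-4.37,0,0,100]
    - [1.55,-4.37,0,0,100]
    - [1.55,-4.37,0,0,100]
    - [1.55,-4.37,0,0,100]
    - [1.55,-4.37,0,0,100]
    - [1.55,-4.37,0,0,100]
    - [1.55,-4.37,0,0,100]

```text
t: 8.6
ee_pos: [443.8, -266.1, 223.5]
orientation: [0.003, 3.14, -0.002]
ft_force: [0.5, 0.6, -0.9]
width: 87.7
grasp_force: 0.0
```

>>> move_arm:
  rows:
    - [0,0,2.5,9,100]
    - [0,0,2.5,9,100]
    - [0,0,2.5,9,100]
    - [0,0,2.5,9,100]
    - [0,0,2.5,9,100]
    - [0,0,0,0,100]

```text
t: 9.35
ee_pos: [443.5, -263.9, 96.8]
orientation: [-1.202, -2.9, -0.0]
ft_force: [-0.6, -1.1, 0.2]
width: 88.2
grasp_force: 0.0
```

```bash
python3 look.py 7
python3 - <<'E'
from fit2 import *
C,im,res=pickle.load(open("w7.pkl","rb"))
fit("carton_mid",446,-266,-45,[(C,res,7)],z0=3.,free=False)
to(445,-265.1,8,45)
E
```

```text
carton_mid [(array([321., 209.]), 0.69, 10803, array([ 445., -267.]))]
gauge_mid []
lighter_mid [(array([517.,  16.]), 0.96, 2766, array([443., -82.]))]
switch_mid []
pad_a [(array([549., 214.]), 0.68, 12267, array([ 570., -147.]))]
9.65 [ 445.6 -264.    98.8]
tool d cm [ 18.31  19.01 -13.15] turn -44.94 ydir 45.06 t 9.65 q6 -1.34
carton_mid xy [ 445.  -265.5] yaw -45.0 z0 6.0 iou [1.] [7]
tool d cm [-0.  -0.1  9.1] turn 0.06 ydir 45.06 t 9.65 q6 -1.34
```

>>> move_arm:
  rows:
    - [0,-0.1,3,0,100]
    - [0,0,3,0,100]
    - [0,0,2,0,100]
    - [0,0,1,0,100]
    - [0,0,0,0,0]
    - [0,0,0,0,0]
    - [0,0,0,0,0]
    - [0,0,0,0,0]

```text
t: 10.65
ee_pos: [444.7, -264.4, 8.3]
orientation: [1.202, 2.901, -0.0]
ft_force: [-0.7, -0.0, 4.7]
width: 55.9
grasp_force: 30.0
```

Run:
```python
from h import *
o=get_obs(); print(o["width"],o["grasp_force"],np.round(o["ee_pos"],1),o["ft_force"])
to(587.2,-159.3,72,6)
```

```text
55.93153296260851 29.9951434135437 [ 444.7 -264.4    8.3] [-6.68544345e-01 -1.45216581e-03  4.69487413e+00]
tool d cm [-2.65 17.51 -6.36] turn 39.0 ydir 45.0 t 10.65 q6 -1.34
```

>>> move_arm:
  rows:
    - [0,0,-2,0,0]
    - [0,0,-4,0,0]
    - [-0.53,3.5,-0.4,0,0]
    - [-0.53,3.5,0,0,0]
    - [-0.53,3.5,0,0,0]
    - [-0.53,3.5,0,0,0]
    - [-0.53,3.5,0,0,0]
    - [0,0,0,9.75,0]
    - [0,0,0,9.75,0]
    - [0,0,0,9.75,0]

```text
t: 11.9
ee_pos: [586.4, -158.8, 71.3]
orientation: [-1.902, -2.499, 0.001]
ft_force: [-0.0, -0.3, -2.4]
width: 55.9
grasp_force: 30.0
```

>>> move_arm:
  rows:
    - [0,0,0,9.75,0]
    - [0,0,0,0,0]
    - [0,0,0,0,0]

```text
t: 12.28
ee_pos: [586.6, -159.1, 71.6]
orientation: [-2.098, -2.338, 0.0]
ft_force: [0.2, 0.1, -1.2]
width: 55.9
grasp_force: 30.0
```

```bash
python3 look.py 8
python3 - <<'E'
from fit2 import *
C,im,res=pickle.load(open("w8.pkl","rb")); z=get_obs()["ee_pos"][2]-8.3+3
fit("carton_mid",587,-159,96,[(C,res,8)],z0=z,free=False)
to(587.2,-159.3,12.3,6)
E
```

```text
carton_mid [(array([321., 238.]), 0.66, 21784, array([ 588., -176.]))]
gauge_mid []
lighter_mid [(array([77., 70.]), 0.75, 5078, array([428., -84.]))]
switch_mid []
pad_a [(array([319., 136.]), 0.84, 4666, array([ 579., -107.]))]
12.575 [ 586.8 -159.2   71.7]
tool d cm [ 17.27 -11.93 -15.83] turn -83.96 ydir 6.04 t 12.575 q6 -0.39
carton_mid xy [ 586.9 -159.1] yaw 96.1 z0 69.0 iou [0.8] [8]
tool d cm [-0.   0.   5.9] turn 0.04 ydir 6.04 t 12.575 q6 -0.39
```

View pics/w8.png

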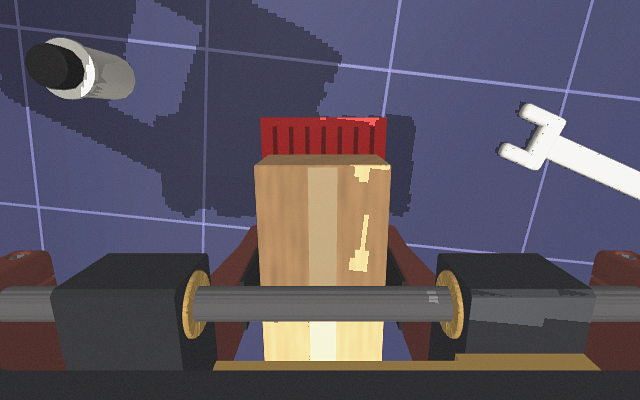

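The carton hangs level over pad_b, edges parallel to the pad. The steel lighter with the black button shows at (60,65). Lowering the carton.

>>> move_arm:
  rows:
    - [0,0,2.5,0,0]
    - [0,0,2.5,0,0]
    - [0,0,0.6,0,0]
    - [0,0,0.3,0,0]
    - [0,0,0,0,0]
    - [0,0,0,0,100]
    - [0,0,0,0,100]
    - [0,0,-1.5,0,100]
    - [0,0,-4,0,100]
    - [0,0,-4,0,100]

```text
t: 13.82
ee_pos: [586.8, -159.2, 109.6]
orientation: [2.102, 2.334, 0.0]
ft_force: [0.7, 0.0, 1.3]
width: 88.0
grasp_force: 0.0
```

```bash
python3 -c "
from h import *
to(587.2-110,-159.3+12,230,6);to(431.7,277.6,115,90)"
```

```text
tool d cm [  2.33 -10.77 -12.04] turn -0.01 ydir 5.99 t 13.825 q6 -0.39
tool d cm [ 45.06 -10.87  -0.54] turn -84.01 ydir 5.99 t 13.825 q6 -0.39
```

>>> move_arm:
  rows:
    - [0,0,-4,0,100]
    - [0,0,-4,0,100]
    - [0,0,-4,0,100]
    - [0,0,0,0,100]

```text
t: 14.32
ee_pos: [588.9, -159.8, 232.6]
orientation: [2.097, 2.329, 0.005]
ft_force: [-0.1, -0.4, -0.2]
width: 87.9
grasp_force: 0.0
```

```bash
python3 look.py 9
python3 - <<'E'
from fit2 import *
C,im,res=pickle.load(open("w9.pkl","rb"))
fit("carton_mid",587,-159,96,[(C,res,9)],z0=7,free=False)
from fit import red
E
```

```text
carton_mid [(array([318., 174.]), 0.74, 4508, array([ 586., -162.]))]
gauge_mid []
lighter_mid [(array([484., 252.]), 0.92, 875, array([ 800., -237.])), (array([188.,  14.]), 0.7, 1102, array([437., -11.])), (array([185.,  90.]), 0.64, 1130, array([434., -85.]))]
switch_mid []
pad_a [(array([315., 127.]), 0.58, 3145, array([ 577., -109.]))]
14.625 [ 586.  -159.   226.4]
tool d cm [ 17.23 -11.87  -0.32] turn -84.0 ydir 6.0 t 14.625 q6 -0.39
carton_mid xy [ 587.7 -159.5] yaw 96.2 z0 10.5 iou [1.] [9]
a ('w', 4) (611.4, 165.6) 109.1 85.5 85.8 [551 142  89  78]
a ('w', 5) (612.3, 178.8) 130.8 85.7 85.7 [399 139 102  67]
a ('w', 6) (612.4, 179.5) 130.0 85.6 85.6 [272 143 117  80]
a ('top', 0) (610.4, 178.5) 130.6 86.0 85.8 [228 174  59  44]
a ('side', 0) (611.5, 180.3) 130.6 86.3 85.9 [280 261  57  66]
b ('w', 4) (587.3, -159.7) 85.5 130.1 6.0 [266 118 120  85]
b ('w', 5) (587.3, -159.2) 85.4 131.0 6.1 [152 119 105  71]
b ('w', 6) (586.8, -153.6) 85.4 123.5 5.9 [  0 119 102  85]
b ('top', 0) (585.7, -159.5) 85.8 130.8 6.3 [363 209  54  36]
b ('side', 0) (586.2, -158.2) 85.6 132.7 5.4 [325 157  35  38]
```

View pics/w9.png

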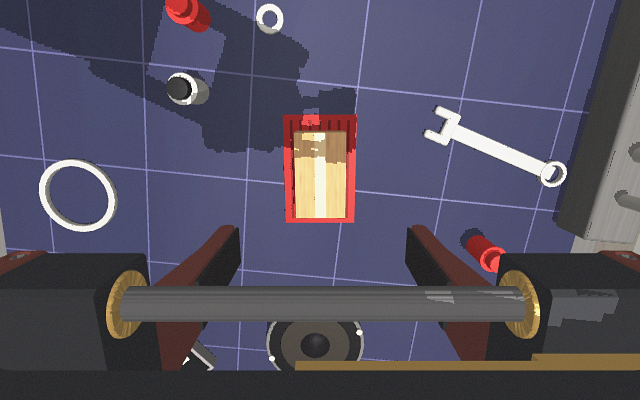

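The carton lies centred and square on pad_b (carton (318,174), fit within 0.5 mm). Next, the gauge.

>>> move_arm:
  rows:
    - [4.5,-1.08,0,0,100]
    - [4.5,-1.08,0,0,100]
    - [4.5,-1.08,0,0,100]
    - [4.5,-1.08,0,0,100]
    - [4.5,-1.08,0,0,100]
    - [4.5,-1.08,0,0,100]
    - [4.5,-1.08,0,0,100]
    - [4.5,-1.08,0,0,100]
    - [4.5,-1.08,0,0,100]
    - [4.5,-1.08,0,0,100]

```text
t: 15.88
ee_pos: [431.3, 278.2, 226.9]
orientation: [-2.102, -2.334, 0.002]
ft_force: [0.8, -0.1, -0.4]
width: 87.8
grasp_force: 0.0
```

>>> move_arm:
  rows:
    - [0,0,3,0,100]
    - [0,0,3,0,100]
    - [0,0,3,0,100]
    - [0,0,1,0,100]
    - [0,0,0,0,100]

```text
t: 16.5
ee_pos: [432.0, 276.8, 127.0]
orientation: [-2.102, -2.334, 0.003]
ft_force: [0.5, -0.4, 1.2]
width: 88.0
grasp_force: 0.0
```

```bash
python3 look.py a
python3 - <<'E'
from fit2 import *
C,im,res=pickle.load(open("wa.pkl","rb"))
fit("gauge_mid",432,278,0,[(C,res,'a')],z0=3,free=False,rot=False)
to(431.7,277.6,8,6)
E
```

```text
carton_mid [(array([551.,  92.]), 0.55, 33616, array([601., 378.]))]
gauge_mid [(array([322., 197.]), 0.9, 3673, array([432., 275.]))]
lighter_mid []
switch_mid [(array([325., 357.]), 0.44, 50, array([452., 117.]))]
pad_a [(array([484., 257.]), 0.68, 1787, array([580., 236.]))]
16.8 [432.9 277.3 128.6]
tool d cm [-27.75  -1.18 -10.17] turn -84.01 ydir 5.99 t 16.8 q6 0.44
gauge_mid xy [431.5 277.7] yaw -0.3 z0 6.6 iou [1.] ['a']
tool d cm [ 0.  -0.1 12.1] turn -0.01 ydir 5.99 t 16.8 q6 0.44
```

>>> move_arm:
  rows:
    - [0,-0.1,3,0,100]
    - [0,0,3,0,100]
    - [0,0,3,0,100]
    - [0,0,2,0,100]
    - [0,0,1,0,100]
    - [0,0,0,0,0]
    - [0,0,0,0,0]
    - [0,0,0,0,0]
    - [0,0,0,0,0]

```text
t: 17.92
ee_pos: [431.7, 277.1, 8.2]
orientation: [2.102, 2.334, 0.001]
ft_force: [1.6, 1.0, 4.3]
width: 51.9
grasp_force: 30.2
```

Run:
```python
from h import *
o=get_obs(); print(o["width"],o["grasp_force"],np.round(o["ee_pos"],1),o["ft_force"])
to(587.4,-159.3,108,6)
```

```text
51.86083783345437 30.19573152065277 [431.7 277.1   8.2] [1.60817554 0.98587499 4.27790671]
tool d cm [-45.03  10.94  -9.98] turn -0.01 ydir 5.99 t 17.925 q6 0.44
```

>>> move_arm:
  rows:
    - [0,0,-1,0,0]
    - [0,0,-2.5,0,0]
    - [0,0,-3,0,0]
    - [0,0,-2.5,0,0]
    - [-0.5,0.12,-1,0,0]
    - [-1.53,0.37,0,0,0]
    - [-3,0.73,0,0,0]
    - [-4,0.97,0,0,0]
    - [-4,0.97,0,0,0]
    - [-4,0.97,0,0,0]

```text
t: 19.18
ee_pos: [489.7, 109.5, 106.4]
orientation: [-2.102, -2.333, 0.003]
ft_force: [0.4, 0.4, -2.4]
width: 51.6
grasp_force: 30.0
```

>>> move_arm:
  rows:
    - [-4,0.97,0,0,0]
    - [-4,0.97,0,0,0]
    - [-4,0.97,0,0,0]
    - [-4,0.97,0,0,0]
    - [-4,0.97,0,0,0]
    - [-4,0.97,0,0,0]
    - [-2.5,0.61,0,0,0]
    - [-1.5,0.36,0,0,0]
    - [0,0,0,0,0]
    - [0,0,0,0,0]

```text
t: 20.42
ee_pos: [586.4, -158.4, 107.4]
orientation: [-2.101, -2.335, 0.0]
ft_force: [-0.0, 0.1, -1.9]
width: 51.7
grasp_force: 30.0
```

```bash
python3 - <<'E'
from h import *
o=get_obs(); print(o["width"],o["grasp_force"],np.round(o["ee_pos"],1))
to(587.4,-159.3,48.2,6)
E
python3 look.py b
```

```text
51.7285758146307 29.99958336353302 [ 586.4 -158.4  107.4]
tool d cm [-0.1   0.09  5.92] turn 0.04 ydir 6.04 t 20.425 q6 -0.39
carton_mid [(array([325., 169.]), 0.6, 4713, array([ 586., -133.]))]
gauge_mid [(array([320., 248.]), 0.85, 8757, array([ 589., -197.]))]
lighter_mid [(array([118.,  79.]), 0.66, 3231, array([432., -83.]))]
switch_mid []
pad_a [(array([321., 137.]), 0.94, 4612, array([ 580., -109.]))]
20.725 [ 587.  -158.9  107.8]
tool d cm [ 17.24 -11.95 -12.22] turn -83.96 ydir 6.04 t 20.725 q6 -0.39
```

View pics/wb.png

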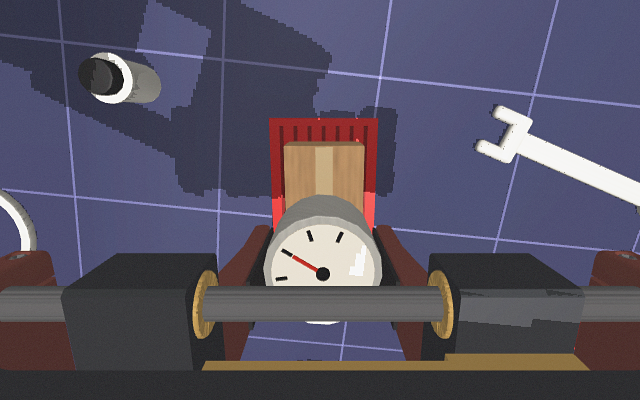

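The gauge is held level, dial up at (322,268), above the carton. Lowering it now.

>>> move_arm:
  rows:
    - [0,0,1.5,0,0]
    - [0,0,2.5,0,0]
    - [0,0,1.2,0,0]
    - [0,0,0.5,0,0]
    - [0,0,0.2,0,0]
    - [0,0,0,0,0]

```text
t: 21.48
ee_pos: [587.4, -159.6, 49.1]
orientation: [2.102, 2.334, 0.0]
ft_force: [-0.6, -0.2, -2.0]
width: 51.6
grasp_force: 30.0
```

Run:
```python
from h import *
o=get_obs(); print(o["ft_force"],np.round(o["ee_pos"],1))
```

```text
[-0.60065695 -0.22606311 -1.95728364] [ 587.4 -159.6   49.1]
```

>>> move_arm:
  rows:
    - [0,0,0.09,0,0]
    - [0,0,0,0,0]
    - [0,0,0,0,30]
    - [0,0,0,0,80]
    - [0,0,0,0,100]
    - [0,0,0,0,100]
    - [0,0,-1.5,0,100]
    - [0,0,-4,0,100]
    - [0,0,-4,0,100]
    - [0,0,-4,0,100]

```text
t: 22.72
ee_pos: [587.0, -159.5, 185.1]
orientation: [2.102, 2.334, 0.0]
ft_force: [0.8, 0.0, 0.5]
width: 87.7
grasp_force: 0.0
```

>>> move_arm:
  rows:
    - [0,0,-4,0,100]
    - [0,0,0,0,100]

```text
t: 22.98
ee_pos: [589.2, -160.1, 227.5]
orientation: [2.098, 2.329, 0.005]
ft_force: [-0.4, -0.0, 0.1]
width: 88.1
grasp_force: 0.0
```

```bash
python3 look.py c
python3 - <<'E'
from fit2 import *
C,im,res=pickle.load(open("wc.pkl","rb"))
fit("gauge_mid",587,-159,0,[(C,res,'c')],z0=43,free=False,rot=False)
to(440,-84.6,130,0)
E
```

```text
carton_mid [(array([317., 149.]), 0.88, 2097, array([ 582., -133.]))]
gauge_mid [(array([320., 182.]), 0.6, 2359, array([ 589., -170.]))]
lighter_mid [(array([486., 252.]), 0.88, 860, array([ 800., -235.])), (array([183.,  91.]), 0.7, 1064, array([434., -86.])), (array([186.,  15.]), 0.64, 1048, array([437., -12.]))]
switch_mid []
pad_a [(array([315., 131.]), 0.61, 3176, array([ 578., -113.])), (array([184.,  89.]), 0.6, 1114, array([435., -84.]))]
23.275 [ 586.3 -159.3  221.5]
tool d cm [ 17.26 -11.89  -0.8 ] turn -84.0 ydir 6.0 t 23.275 q6 -0.39
gauge_mid xy [ 587.4 -158.8] yaw 1.3 z0 45.9 iou [1.] ['c']
tool d cm [  8.9 -13.7   9.2] turn 6.0 ydir 6.0 t 23.275 q6 -0.39
```

View pics/wc.png

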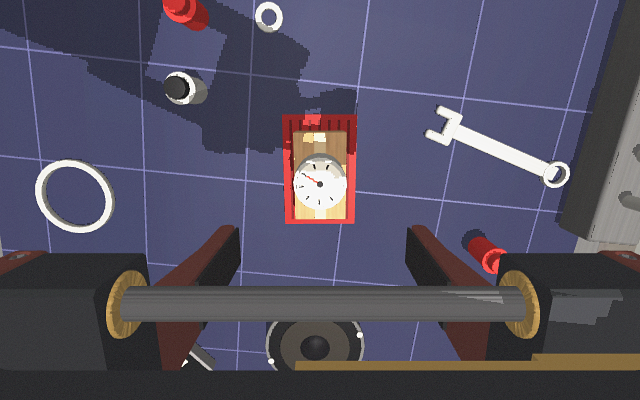

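The gauge stands face up (320,183) on the middle of the carton. Next is the steel lighter with the black button (178,88).

>>> move_arm:
  rows:
    - [2.2,-3.4,0,0,100]
    - [2.2,-3.4,0,0,100]
    - [2.2,-3.4,0,0,100]
    - [2.3,-3.5,0,0,100]
    - [0,0,2,6,100]
    - [0,0,3,0,100]
    - [0,0,3,0,100]
    - [0,0,1,0,100]
    - [0,0,0,0,100]

```text
t: 24.4
ee_pos: [441.0, -85.2, 132.2]
orientation: [-2.22, -2.22, 0.002]
ft_force: [-0.3, -0.6, -0.6]
width: 87.7
grasp_force: 0.0
```

```bash
python3 look.py d
python3 - <<'E'
from fit2 import *
C,im,res=pickle.load(open("wd.pkl","rb"))
fit("lighter_mid",440,-84.6,0,[(C,res,'d')],z0=3,free=False,rot=False)
K=[(pickle.load(open(f"w{k}.pkl","rb")),k) for k in (3,5,9,'c','d')]
fit("lighter_mid",440,-84.6,0,[(c[0],c[2],k) for c,k in K],rot=False)
to(440,-84.6,10,0)
k=cv2.resize(im[60:260,200:440],None,fx=3,fy=3); cv2.imwrite("pics/crop_l.png",k[:600])
E
```

```text
carton_mid [(array([486., 238.]), 0.71, 2982, array([ 586., -126.])), (array([322., 200.]), 0.67, 1388, array([441., -91.]))]
gauge_mid [(array([489., 268.]), 0.9, 440, array([ 593., -154.]))]
lighter_mid [(array([321., 100.]), 0.66, 1430, array([440.,  -8.])), (array([319., 197.]), 0.58, 1426, array([438., -88.]))]
switch_mid [(array([330.,   4.]), 0.76, 373, array([447.,  61.]))]
pad_a [(array([468., 211.]), 0.91, 2285, array([ 567., -100.]))]
24.7 [442.  -85.4 133.6]
tool d cm [ 8.54  0.81 -9.65] turn 90.0 ydir -0.0 t 24.7 q6 -0.22
lighter_mid xy [440.  -84.8] yaw 3.5 z0 5.2 iou [1.] ['d']
lighter_mid xy [440.  -84.7] yaw 13.6 z0 2.3 iou [0.9 0.9 0.9 0.9 1. ] [3, 5, 9, 'c', 'd']
tool d cm [ 0.1 -0.2 12.4] turn -0.0 ydir -0.0 t 24.7 q6 -0.22
```

View pics/crop_l.png

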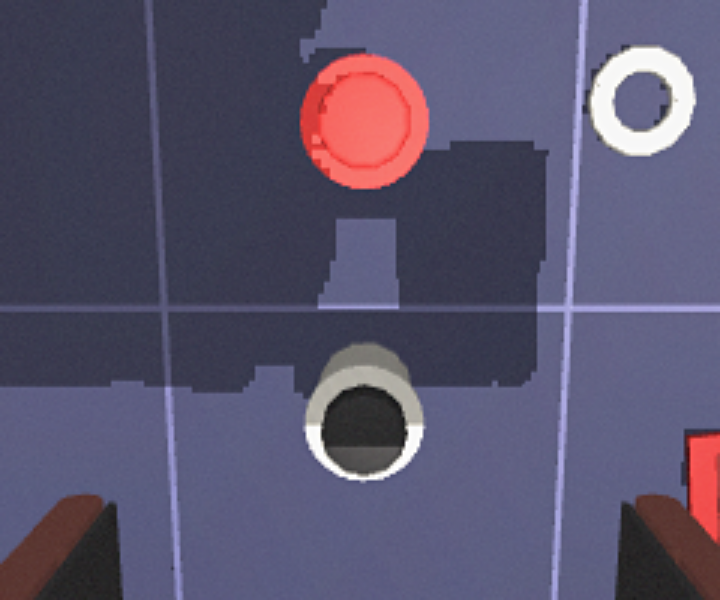

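The crop confirms the steel barrel and flange with the black button (365,430) between the fingers. The red look-alike (365,120) is well clear.

>>> move_arm:
  rows:
    - [0.08,-0.2,3,0,100]
    - [0,0,3,0,100]
    - [0,0,3,0,100]
    - [0,0,2,0,100]
    - [0,0,1.2,0,100]
    - [0,0,0,0,0]
    - [0,0,0,0,0]
    - [0,0,0,0,0]
    - [0,0,0,0,0]
    - [0,0,0,0,0]

```text
t: 25.95
ee_pos: [439.7, -84.5, 11.1]
orientation: [2.221, 2.221, 0.0]
ft_force: [-0.1, -0.6, -0.3]
width: 41.4
grasp_force: 0.0
```

Run:
```python
from h import *
o=get_obs(); print(o["width"],o["grasp_force"],np.round(o["ee_pos"],1),o["ft_force"])
to(612.2,179.2,110,0)
```

```text
41.43547412449136 0.0 [439.7 -84.5  11.1] [-0.12677737 -0.5838878  -0.34817085]
tool d cm [26.37 17.26 -9.89] turn -0.0 ydir -0.0 t 25.95 q6 -0.22
```

Fingers are still closing.

>>> move_arm:
  rows:
    - [0,0,0,0,0]
    - [0,0,0,0,0]
    - [0,0,0,0,0]

```text
t: 26.32
ee_pos: [439.6, -84.5, 10.8]
orientation: [2.221, 2.221, 0.0]
ft_force: [0.6, 0.8, 2.5]
width: 29.3
grasp_force: 30.0
```

>>> move_arm:
  rows:
    - [0,0,-1,0,0]
    - [0,0,-3,0,0]
    - [0,0,-4,0,0]
    - [0,0,-2,0,0]
    - [1.3,0.87,0,0,0]
    - [2.6,1.73,0,0,0]
    - [3.75,2.44,0,0,0]
    - [3.75,2.44,0,0,0]
    - [3.75,2.44,0,0,0]
    - [3.75,2.44,0,0,0]

```text
t: 27.58
ee_pos: [563.1, 106.8, 109.4]
orientation: [-2.22, -2.221, 0.002]
ft_force: [0.5, -0.5, -1.0]
width: 28.9
grasp_force: 30.0
```

>>> move_arm:
  rows:
    - [3.75,2.44,0,0,0]
    - [2.5,1.6,0,0,0]
    - [1.2,0.9,0,0,0]
    - [0,0,0,0,0]
    - [0,0,0,0,0]

```text
t: 28.2
ee_pos: [611.5, 178.2, 110.2]
orientation: [-2.222, -2.22, 0.003]
ft_force: [0.2, -0.2, -0.4]
width: 29.1
grasp_force: 30.0
```

```bash
python3 - <<'E'
from h import *
o=get_obs(); print(o["width"],o["grasp_force"],np.round(o["ee_pos"],1))
to(612.2,179.2,15.1,0)
E
python3 look.py e;  python3 - <<'E'
from fit2 import *
C,im,res=pickle.load(open("we.pkl","rb"))
fit("lighter_mid",612,179,0,[(C,res,'e')],z0=102,free=False,rot=False)
E
```

```text
29.131368558458576 29.999889135360718 [611.5 178.2 110.2]
tool d cm [0.11 0.09 9.51] turn -0.03 ydir -0.03 t 28.2 q6 0.27
carton_mid []
gauge_mid []
lighter_mid [(array([322., 257.]), 0.79, 3803, array([611., 130.]))]
switch_mid [(array([115., 328.]), 0.59, 254, array([429.,  62.]))]
pad_a []
28.5 [612.4 178.4 111. ]
tool d cm [-17.86 -16.23 -11.9 ] turn 89.95 ydir -0.05 t 28.5 q6 0.27
lighter_mid xy [612. 179.] yaw 0.0 z0 102.0 iou [] []fit2.py:26: RuntimeWarning: Mean of empty slice.
  f=lambda q:-ious([q[0],q[1],q[2]/30 if rot else 0,q[3] if free else z0]).mean()
  ret = ret.dtype.type(ret / rcount)
```

>>> move_arm:
  rows:
    - [0.07,0,2,0,0]
    - [0,0,3,0,0]
    - [0,0,3,0,0]
    - [0,0,1.1,0,0]
    - [0,0,0.4,0,0]
    - [0,0,0,0,0]

```text
t: 29.25
ee_pos: [613.0, 179.8, 16.2]
orientation: [2.221, 2.221, 0.001]
ft_force: [0.8, -0.0, -1.0]
width: 29.0
grasp_force: 30.0
```

Run:
```python
from h import *
o=get_obs(); print(o["ft_force"]); to(612.2,179.2,14.9,0)
```

```text
[ 0.80239609 -0.00235145 -0.98911999]
tool d cm [-0.06 -0.08  0.13] turn -0.01 ydir -0.01 t 29.25 q6 0.27
```

>>> move_arm:
  rows:
    - [-0.04,-0.05,0.1,0,0]
    - [0,0,0.03,0,0]
    - [0,0,0,0,0]

```text
t: 29.62
ee_pos: [612.3, 179.4, 14.9]
orientation: [2.221, 2.221, 0.001]
ft_force: [-0.2, 0.2, 0.8]
width: 29.1
grasp_force: 30.0
```

Run:
```python
from h import *
o=get_obs(); print(o["ft_force"]); to(612.2,179.2,14.9,0)
```

```text
[-0.22336561  0.1704469   0.83717186]
tool d cm [-0.02 -0.01  0.  ] turn -0.0 ydir -0.0 t 29.625 q6 0.27
```

>>> move_arm:
  rows:
    - [0,0,0,0,50]
    - [0,0,0,0,100]
    - [0,0,0,0,100]
    - [0,0,0,0,100]
    - [0,0,-1.5,0,100]
    - [0,0,-4,0,100]
    - [0,0,-5,0,100]
    - [0,0,-5,0,100]
    - [0,0,-5,0,100]
    - [0,0,0,0,100]

```text
t: 30.88
ee_pos: [614.7, 180.1, 225.5]
orientation: [2.218, 2.218, 0.013]
ft_force: [1.0, -0.5, -0.5]
width: 88.1
grasp_force: 0.0
```

```bash
python3 look.py f
python3 - <<'E'
from fit2 import *
C,im,res=pickle.load(open("wf.pkl","rb"))
fit("lighter_mid",612,179,0,[(C,res,'f')],z0=7,free=False,rot=False)
to(452.6,81.5,130,-34)
E
```

```text
carton_mid []
gauge_mid []
lighter_mid [(array([320., 178.]), 0.91, 825, array([614., 176.]))]
switch_mid [(array([182., 247.]), 0.61, 742, array([450.,  93.]))]
pad_a [(array([320., 161.]), 0.68, 7295, array([614., 196.]))]
31.175 [611.1 179.1 217.9]
tool d cm [-17.91 -16.11  -1.15] turn 89.99 ydir -0.01 t 31.175 q6 0.27
lighter_mid xy [613.1 179. ] yaw 1.3 z0 9.1 iou [0.9] ['f']
tool d cm [ -9.8 -15.8   8.8] turn 33.99 ydir -0.01 t 31.175 q6 0.27
```

View pics/wf.png

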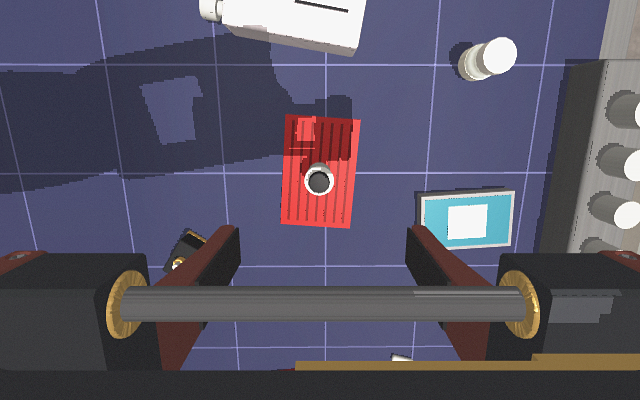

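The lighter stands upright on the middle of pad_a (318,180). Now the switch.

>>> move_arm:
  rows:
    - [-2.45,-3.95,0,0,100]
    - [-2.45,-3.95,0,0,100]
    - [-2.45,-3.95,0,0,100]
    - [-2.45,-3.95,0,0,100]
    - [0,0,2.5,8.5,100]
    - [0,0,2.5,8.5,100]
    - [0,0,2,8.5,100]
    - [0,0,1.8,8.5,100]
    - [0,0,0,0,100]

```text
t: 32.3
ee_pos: [452.4, 81.1, 129.8]
orientation: [-2.772, -1.476, 0.007]
ft_force: [-0.4, -0.5, 0.0]
width: 87.9
grasp_force: 0.0
```

```bash
python3 look.py g
python3 - <<'E'
from fit2 import *
C,im,res=pickle.load(open("wg.pkl","rb"))
fit("switch_mid",452.6,81.5,56,[(C,res,'g')],z0=3,free=False)
to(452.6,81.5,8,-34)
cv2.imwrite("pics/crop_s.png",cv2.resize(im[60:260,200:440],None,fx=3,fy=3))
E
```

```text
carton_mid []
gauge_mid []
lighter_mid [(array([363., 277.]), 0.88, 686, array([441.,  -3.])), (array([435.,  28.]), 0.28, 6580, array([595., 141.]))]
switch_mid [(array([318., 194.]), 0.83, 2094, array([450.,  84.]))]
pad_a [(array([435.,  26.]), 0.95, 6588, array([596., 142.])), (array([572., 248.]), 0.71, 191, array([609., -83.]))]
32.6 [454.4  81.4 132.1]
tool d cm [-6.99  4.19 -9.79] turn 56.07 ydir -33.93 t 32.6 q6 0.74
switch_mid xy [452.9  82.5] yaw 55.7 z0 6.1 iou [1.] ['g']
tool d cm [-0.1 -0.2 12.4] turn 0.07 ydir -33.93 t 32.6 q6 0.74
```

View pics/crop_s.png

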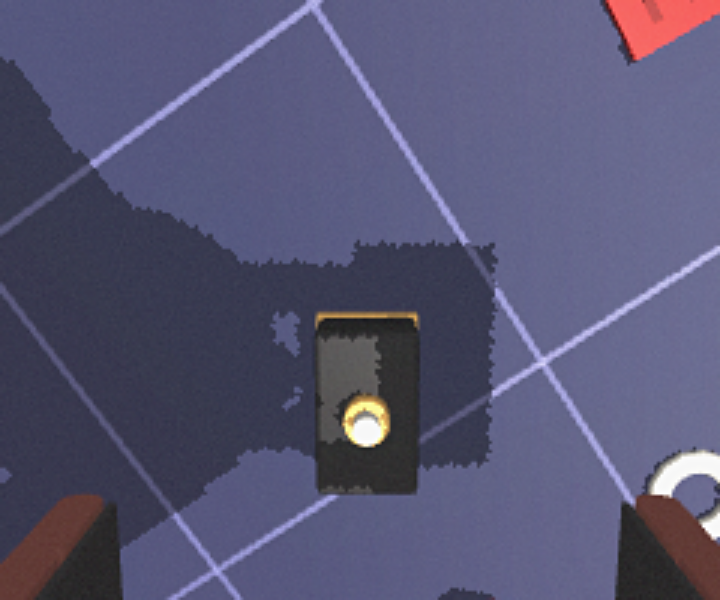

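The switch (365,405 in the crop) is square between the fingers, and a washer lies at the right. I'll descend with the fingers part open to clear the washer.

>>> move_arm:
  rows:
    - [-0.05,-0.2,2,0,60]
    - [0,0,2,0,60]
    - [0,0,2,0,60]
    - [0,0,2.5,0,60]
    - [0,0,2.5,0,60]
    - [0,0,1.3,0,60]
    - [0,0,0,0,0]
    - [0,0,0,0,0]
    - [0,0,0,0,0]
    - [0,0,0,0,0]

```text
t: 33.85
ee_pos: [452.7, 82.1, 9.3]
orientation: [2.773, 1.475, 0.002]
ft_force: [-0.3, 0.0, 7.1]
width: 27.9
grasp_force: 30.0
```

>>> move_arm:
  rows:
    - [0,0,0,0,0]
    - [0,0,0,0,0]

```text
t: 34.1
ee_pos: [452.7, 82.1, 9.3]
orientation: [2.773, 1.475, 0.002]
ft_force: [-0.8, -0.2, 6.9]
width: 27.5
grasp_force: 30.0
```

Run:
```python
from h import *
o=get_obs(); print(o["width"],o["grasp_force"],np.round(o["ee_pos"],1),o["ft_force"])
to(599.7,10,100,-4.2)
```

```text
27.5484174121007 30.001575350761414 [452.7  82.1   9.3] [-0.80513355 -0.24120103  6.88720117]
tool d cm [ 2.25 16.23 -9.05] turn -29.8 ydir -34.0 t 34.1 q6 0.75
```

>>> move_arm:
  rows:
    - [0,0,-1,0,0]
    - [0,0,-3,0,0]
    - [0,0,-4,0,0]
    - [0,0,-1,0,0]
    - [0.45,3.25,0,0,0]
    - [0.45,3.25,0,0,0]
    - [0.45,3.25,0,0,0]
    - [0.45,3.25,0,0,0]
    - [0.45,3.2,0,0,0]
    - [0,0,0,-7.45,0]

```text
t: 35.35
ee_pos: [600.6, 9.0, 97.8]
orientation: [2.67, 1.654, 0.001]
ft_force: [-0.7, 1.0, -0.5]
width: 27.7
grasp_force: 30.0
```

>>> move_arm:
  rows:
    - [0,0,0,-7.45,0]
    - [0,0,0,-7.45,0]
    - [0,0,0,-7.45,0]
    - [0,0,0,0,0]
    - [0,0,0,0,0]

```text
t: 35.98
ee_pos: [598.6, 10.1, 98.0]
orientation: [-2.304, -2.135, 0.001]
ft_force: [-0.7, 0.1, -1.5]
width: 27.7
grasp_force: 30.0
```

```bash
python3 look.py h
python3 - <<'E'
from fit2 import *
C,im,res=pickle.load(open("wh.pkl","rb")); z=get_obs()["ee_pos"][2]-9.3+3
fit("switch_mid",600,10,86,[(C,res,'h')],z0=z,free=False)
to(599.7,10,9.3,-4.2); print(get_obs()["ft_force"])
E
```

```text
carton_mid [(array([319., 349.]), 0.65, 1664, array([ 586., -118.]))]
gauge_mid [(array([328., 331.]), 0.28, 1546, array([ 596., -100.]))]
lighter_mid [(array([110., 250.]), 0.82, 2803, array([430., -15.]))]
switch_mid [(array([319., 243.]), 0.7, 5248, array([594., -21.]))]
pad_a [(array([328., 331.]), 0.83, 1564, array([ 595., -100.])), (array([324.,  30.]), 0.81, 7223, array([609., 130.]))]
36.275 [598.9  10.1  98.5]
tool d cm [ -2.1  -14.78 -13.15] turn 85.76 ydir -4.24 t 36.275 q6 0.07
switch_mid xy [600.  10.] yaw 86.0 z0 92.2 iou [] []
tool d cm [-0.   0.1  8.9] turn -0.04 ydir -4.24 t 36.275 q6 0.07
[-0.2  0.8 -1. ]fit2.py:26: RuntimeWarning: Mean of empty slice.
  f=lambda q:-ious([q[0],q[1],q[2]/30 if rot else 0,q[3] if free else z0]).mean()
  ret = ret.dtype.type(ret / rcount)
```

View pics/wh.png

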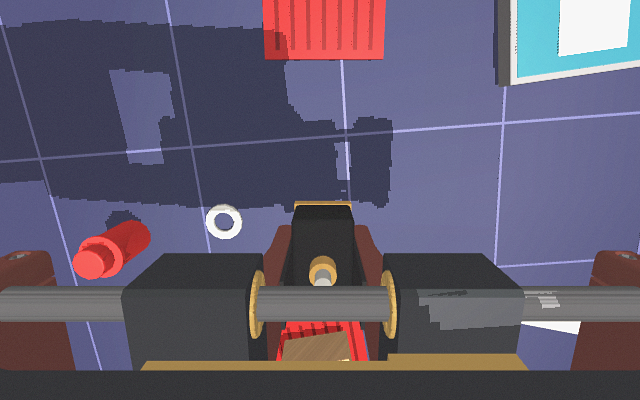

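The switch is upright in the grip, stem at (322,270). Lowering it.

>>> move_arm:
  rows:
    - [0,0.08,2,0,0]
    - [0,0,3,0,0]
    - [0,0,2.6,0,0]
    - [0,0,1,0,0]
    - [0,0,0.2,0,0]
    - [0,0,0,0,0]

```text
t: 37.02
ee_pos: [600.1, 10.0, 10.8]
orientation: [2.301, 2.138, 0.001]
ft_force: [0.5, -1.0, -1.3]
width: 28.1
grasp_force: 30.0
```

Run:
```python
from h import *
o=get_obs(); print(o["ft_force"]); to(599.7,10,9.3,-4.2)
```

```text
[ 0.48705271 -1.00972726 -1.28750958]
tool d cm [-0.   -0.04  0.15] turn -0.0 ydir -4.2 t 37.025 q6 0.07
```

>>> move_arm:
  rows:
    - [0,-0.03,0.1,0,0]
    - [0,0,0.04,0,0]
    - [0,0,0,0,0]
    - [0,0,0,0,50]
    - [0,0,0,0,70]
    - [0,0,0,0,70]
    - [0,0,0,0,70]
    - [0,0,-1.5,0,70]
    - [0,0,-4,0,70]
    - [0,0,-5,0,70]

```text
t: 38.28
ee_pos: [598.8, 10.0, 115.3]
orientation: [-2.301, -2.138, 0.002]
ft_force: [0.0, -0.3, 0.0]
width: 61.3
grasp_force: 0.0
```

>>> move_arm:
  rows:
    - [0,0,-5,0,100]
    - [0,0,-5,0,100]
    - [0,0,-5,0,100]
    - [0,0,-4,0,100]
    - [0,0,0,0,100]

```text
t: 38.9
ee_pos: [601.1, 10.0, 309.0]
orientation: [2.297, 2.135, 0.009]
ft_force: [-0.6, 0.1, -0.8]
width: 87.5
grasp_force: 0.0
```

```bash
python3 look.py i
python3 - <<'E'
from fit2 import *
C,im,res=pickle.load(open("wi.pkl","rb"))
fit("switch_mid",599.7,10,86,[(C,res,'i')],z0=3,free=False)
fit("lighter_mid",612,179,0,[(C,res,'i')],z0=7,free=False,rot=False)
V=[]
for n in("top","side"):
    im=optics.get_image(n)
    if n=="top": cv2.imwrite("pics/end.png",cv2.resize(im[120:320,200:470],None,fx=2.8,fy=2.8))
    V.append((cal(n),{l:spotter.regions_of(n,l) for l in MOD},n))
fit("switch_mid",599.7,10,86,V,z0=3,free=False)
fit("lighter_mid",612,179,0,V,z0=7,free=False,rot=False)
fit("gauge_mid",587,-159,0,V,z0=43,free=False,rot=False)
E
```

```text
carton_mid [(array([316., 258.]), 0.66, 1128, array([ 584., -130.]))]
gauge_mid [(array([320., 276.]), 0.62, 520, array([ 588., -160.]))]
lighter_mid [(array([320.,  26.]), 0.76, 737, array([614., 183.])), (array([204., 189.]), 0.71, 592, array([436., -14.]))]
switch_mid [(array([318., 162.]), 0.95, 740, array([599.,  13.]))]
pad_a [(array([321.,  47.]), 0.9, 4856, array([613., 159.])), (array([318., 241.]), 0.81, 1403, array([ 589., -103.]))]
39.2 [598.6  10.  302.7]
tool d cm [ -2.09 -14.73   7.31] turn 85.79 ydir -4.21 t 39.2 q6 0.07
switch_mid xy [600.4   9.3] yaw 86.1 z0 5.0 iou [0.9] ['i']
lighter_mid xy [611.9 179. ] yaw -4.8 z0 11.6 iou [1.] ['i']
switch_mid xy [599.8   9.4] yaw 88.5 z0 7.7 iou [0.9] ['side']
lighter_mid xy [614.6 180.6] yaw -11.3 z0 13.3 iou [0.8] ['top']
gauge_mid xy [ 587.1 -159.1] yaw 1.9 z0 43.2 iou [0.9] ['top']
```

View pics/end.png

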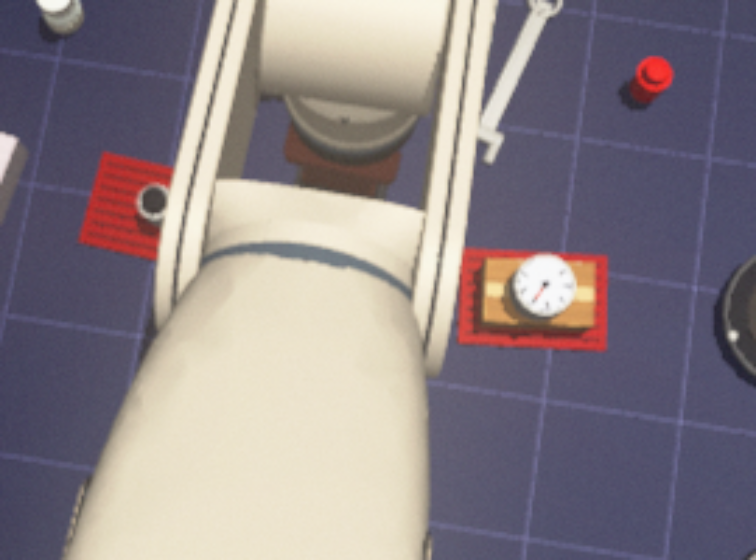

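The crop shows the gauge (543,285) on the carton on the right pad and the lighter (153,203) on the left pad. The arm hides the switch here, but the wrist and side views place it within 1 mm of the midpoint. Handing in.

```bash
python3 -c "
from h import *
print(close_job())"
```

```text
the job is handed in; nothing more can be done
None
```

The job is handed in at about 39 s of the 99 s limit: carton flat on pad_b with the gauge face up on it, lighter upright on pad_a, and switch stem up at the midpoint, each within about 1 mm by the wrist camera.

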